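Refit the carousel handle and bring the oiler round

ROBOT

A 6-joint arm with a two-finger parallel gripper is mounted at the origin on a cart in front of the work surface, level with it; the furniture and walls round the work are solid. World frame = base frame: x ahead of the robot, y to its left, z up, the work surface at z = 0. Lengths are in m, angles in degrees, forces in N, time in s.
With the tool pointing down it reaches from about 0.25 to 0.775 m from the base axis. Payload 4 kg.
Tool frame: the origin (TCP) lies midway between the tips of the shut fingers; the grasp point (between the pads) lies 19 mm behind it; z points along the fingers, y is the line along which they close (so a half turn about z gives the same grasp; the last joint's range is limited). The gripper opens to 94 mm and grips with 3 to 60 N. Pads are 16 mm wide; open, the fingers measure 119 mm over their backs; the gripper's body (75 mm by 177 mm) begins 78 mm behind the grasp point.
Start: joints at [64.968, 4.996, 78.535, -0, 96.463, -5.907], TCP at [0.18, 0.52, 0.206] pointing down, gripper open.
Joint ranges: [-177.83, 177.83], [-43.37, 116.18], [15.69, 146.23], [-61.86, 241.86], [9.47, 152.12], [-147.06, 147.06]. Speed limits (degrees/s): [159.86, 159.86, 180, 180, 180, 180].

INTERFACE

Orientations are given as a 3x3 rotation matrix whose columns are the frame's x, y, z axes.
In Python, from cell import robot, ik, capture, camera_info, order, sensors gives the robot as it stands. Calls block until the motion is done:
- robot.move_ptp(position, orientation): joint-space move of the TCP to a pose.
- robot.move_straight(position, rot=None, feed=0.15): straight line of the TCP; rot=None keeps the orientation; feed is the mean speed in m/s.
- robot.set_joints(angles): joint-space move.
- robot.ungrasp() and robot.gripper_close(grasp_force=None): open the fingers fully, or close them until they stop; grasp_force is the grip in N (None keeps the last).
- robot.sleep(seconds).
- ik(position, orientation): joint angles nearest the present ones, or None.
- capture(name): name is "scene" or "top" or "wrist"; returns the picture (420x560x3 uint8, red, green, blue); there is no depth.
- camera_info(name): a dict with "fx", "fy", "cx", "cy" (pixels), "rvec" (rotation vector, rad) and "tvec" (3), from world to camera coordinates, as OpenCV has them. Camera axes: x right, y down, z forward; pixel columns grow to the right and rows downward; lengths in m; the calibration is good to about 2 mm. A picture is of the moment at which its call begins: read the wrist's pose just before it. camera_info takes no time and is no camera call; for the wrist camera it gives the pose at the moment of the call.
A pose or a line that the arm cannot do raises robot.IKError and nothing moves.
- order.hand_in(): hands the job in; it is judged then, once.
Readings, each from a call of its own:
- sensors.current_clock(): time.
- sensors.current_joints(): joint angles.
- sensors.current_joint_velocities(): joint speeds.
- sensors.current_tau(): joint torques, N m.
- sensors.current_eef_pos(): TCP position.
- sensors.current_ee_rot(): TCP orientation.
- sensors.current_wrist_force(): force on the tool from outside, world axes, zero at the start.
- sensors.current_torque(): the same for the moment, N m.
- sensors.current_width(): finger opening in m.
- sensors.current_grasp_force(): force on a finger pad.
Only numpy, scipy, OpenCV 4.12 (cv2) and the standard library are available. Lean on these libraries where they do the work, as an engineer would, in place of code of your own. Each camera call takes 0.05 s, during which the arm holds its last target. There are 200 camera calls.

TASK

The carousel's turning handle is stowed in its square pocket on the disc: lift it out, push it fully home on the square post in the middle of the carousel, and turn the carousel by it until the oiler, the bottle with the long thin spout, stands at the front, in line with the index finger on the base. Touch the carousel by its handle only, and leave the containers in their cups and the things round about where they are. Finish while still gripping the handle, holding the carousel still there so that the oiler can be taken out.

Things in the scene. Friction and masses are not known exactly. Their poses are not given: they have to be found in the camera images.
- handle: the turning handle: black square bar 30 x 30 x 85 mm, steel band at its lower end, standing upright in its pocket, its underside 30 mm above the counter; 0.08 to 0.17 kg. Origin at the centre of its underside, z up, x and y square to its sides. From below a square bore 22 x 22 mm, 42 mm deep, parallel to the outside; solid above. Grip it in its upper half, closing along y (x points at the post)
- turntable: the carousel's grey disc, 210 mm across, top 30 mm above the counter; light friction (0.03 N m), no notches or spring, turns 3.1 rad either way. Origin on the axis, 22 mm above the counter; z up; x, y parallel to the square post's sides. Four round cups (48 mm inside, 13 mm high) and a square pocket (33 mm inside, on its -x side) stand 72 mm from the axis, 72 degrees apart
- post_shoulder (a point): on the carousel's axis, on top of the 42 mm wide collar of the central column, 90 mm above the counter: the handle's lower end rests on this collar when it is home. Axes as the turntable's
- post_top (a point): on the carousel's axis, at the top of the square steel post, 125 mm above the counter. The post is 20 x 20 mm (1 mm clearance on each side in the handle's bore, so about 0.1 rad of play), 35 mm long, its top 8 mm tapering to 13 x 13 mm. Axes as the turntable's
- base: the carousel's fixed dark foot, 170 mm across, screwed to the counter; origin on the carousel's axis at counter level. Its front is its own -x side, where an arm carries the index finger
- front_mark (a point): the tip of the steel index finger, a small arrow pointing at the disc's rim from the front of the foot, 107 mm from the axis and 33 mm above the counter; the front is the line from the axis to this tip
- oiler: the oiler: pale bottle 45 mm across with a long thin spout, 132 mm tall, the tallest thing on the carousel; origin at the centre of its underside; stands loose in a round cup next to the handle's pocket, on one side or the other, its foot 30 mm above the counter
- jar_a: closed glass jar, 43 mm across and 62 mm tall, steel lid, some brass pins in it; origin at the centre of its underside; stands loose in a cup of the carousel
- jar_b: closed glass jar, 43 mm across and 62 mm tall, steel lid, steel pins in it; origin at the centre of its underside; stands loose in a cup of the carousel
- spray_can: small metal can with a paper label, 42 mm across, 88 mm tall; origin at the centre of its underside; stands loose in a cup
- lock_cylinder: bystander: brass lock cylinder, 33 x 65 x 17 mm, lying on the counter to the right of the carousel and behind it, its origin at the centre of its underside
- padlock: bystander: brass padlock, 54 x 40 x 13 mm, lying behind the carousel, origin at the centre of its underside
- hex_key: bystander: hex key, 28 x 79 x 4 mm, lying behind the carousel, origin at the centre of its underside
Mind the look-alikes: they are no part of the job. Leave any red or turquoise look-alike of the jar_b alone.

How it is judged:
By the outcome, as a careful person would: the job done as asked, in the order asked, and still so for the second after the job is handed in, while the arm keeps its last pose, push and grip.
It also fails if it takes over 40 s, if anything falls off the work surface, if the arm or the gripper's body presses on something with over 40 N, if the wrist force passes 120 N, or if a joint passes its speed limit or range.

## Working session

There is one attempt and no reset: what is moved stays moved. The work goes in short steps, each a Python script; the robot and the scene stay as the last script left them, time stands still between calls to the robot, and variables do not carry over. Pictures are saved under pics/ and viewed, at most 10 in all, crops included, and the job is handed in when it is done.

```bash
mkdir -p pics; ls; python3 - <<'E'
from cell import *
import cv2,numpy as np
for n in("scene","top"):
    im=capture(n); cv2.imwrite(f"pics/{n}0.png",cv2.cvtColor(im,cv2.COLOR_RGB2BGR))
    c=camera_info(n); R=cv2.Rodrigues(np.array(c["rvec"]))[0]
    print(n,c,-R.T@np.array(c["tvec"]).ravel())
print(sensors.current_clock())
E
```

```text
pics
scene {'fx': 391.09318342697793, 'fy': 391.09318342697793, 'cx': 276.16832331505293, 'cy': 206.82782328994892, 'rvec': array([ 1.82922419, -1.0053864 ,  0.64916149]), 'tvec': array([-0.5284116 ,  0.21591795,  0.61451692])} [-0.11435019 -0.68393846  0.47182904]
top {'fx': 485.74710455594015, 'fy': 485.74710455594015, 'cx': 276.1133330849913, 'cy': 207.31608811006998, 'rvec': array([ 2.12870551, -2.1744562 ,  0.16171886]), 'tvec': array([-0.30983893,  0.55756895,  1.03597449])} [ 0.39884014 -0.31110251  1.10646655]
0.1
```

View pics/scene0.png

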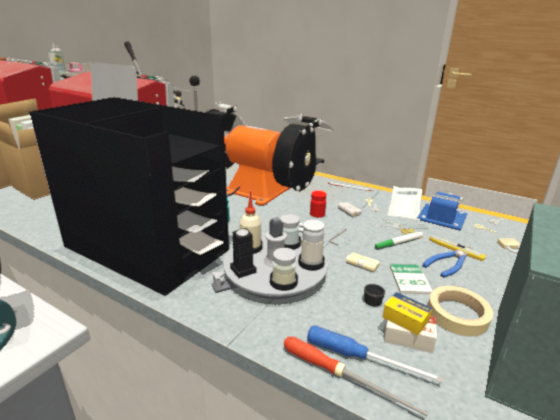

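View pics/top0.png

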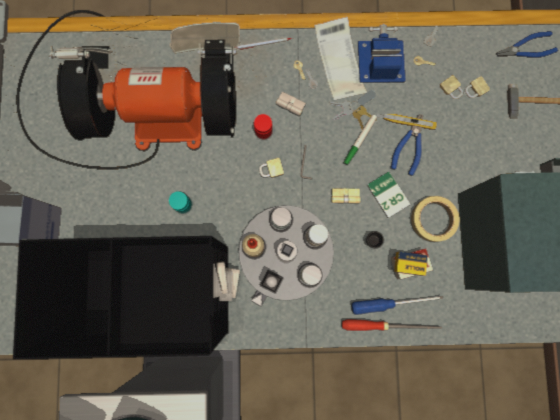

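Scene: handle (black bar with dark top) at top (271,281) / scene (242,250). Oiler with its red spout at top (254,244). Post at top (287,250). Index arrow at top (258,299). The tall black cabinet is close on the left. The look-alikes are the red jar (263,125), the turquoise jar (180,201) and the black ring (374,240).

```bash
python3 - <<'E'
import cv2,numpy as np
a=cv2.imread("pics/top0.png")[185:325,200:360]; b=cv2.imread("pics/scene0.png")[90:310,25:335]
cv2.imwrite("pics/c1.png",cv2.resize(a,None,fx=5,fy=4.2857,interpolation=cv2.INTER_CUBIC)[:600])
cv2.imwrite("pics/c2.png",cv2.convertScaleAbs(cv2.resize(b,None,fx=2.5,fy=2.5,interpolation=cv2.INTER_CUBIC),alpha=1.3,beta=20))
E
```

```text
(no output)
```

View pics/c1.png

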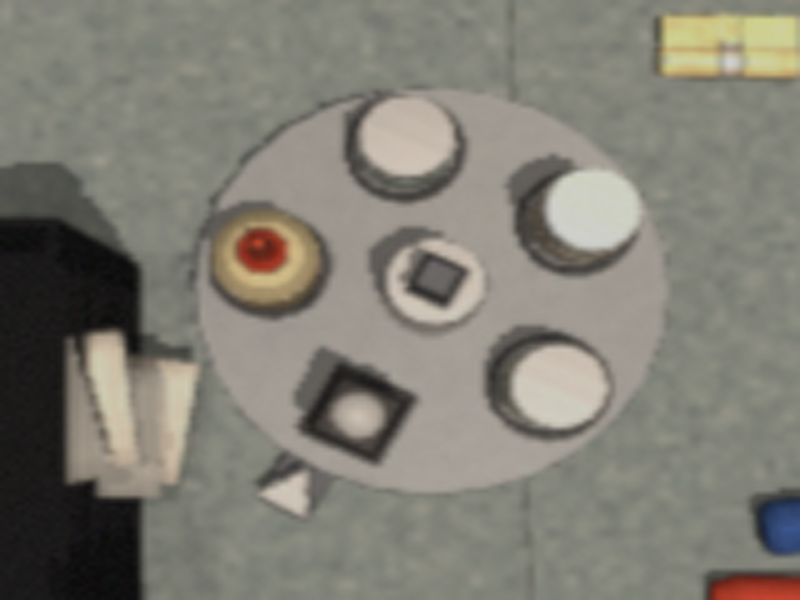

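View pics/c2.png

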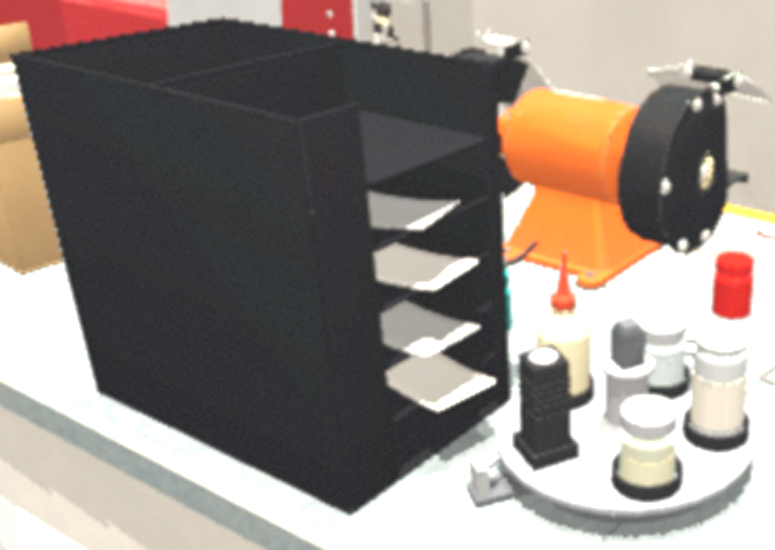

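c1 shows the handle at top px (271.6,281), the post at (287.6,250), the oiler at (252,244) and the arrow at about (259,298). It confirms that the black square bar next to the oiler is the handle. The cabinet face is close to the oiler, so I'll compute its extent.

```bash
cat > h.py <<'E'
from cell import *
import cv2,numpy as np
def ray(c,px):
    R=cv2.Rodrigues(np.array(c["rvec"]))[0]; o=-R.T@np.array(c["tvec"]).ravel()
    return o,R.T@np.array([(px[0]-c["cx"])/c["fx"],(px[1]-c["cy"])/c["fy"],1.])
def plane(c,px,z):
    o,d=ray(c,px); return (o+d*(z-o[2])/d[2])
def tri(c1,p1,c2,p2):
    o1,d1=ray(c1,p1);o2,d2=ray(c2,p2)
    t=np.linalg.lstsq(np.c_[d1,-d2],o2-o1,rcond=None)[0]
    a,b=o1+d1*t[0],o2+d2*t[1]; return (a+b)/2,np.linalg.norm(a-b)
def pose(yaw,tilt=0):
    # tool down, closing axis (tool y) at heading yaw deg; tilt about tool y
    a=np.radians(yaw); y=np.array([np.cos(a),np.sin(a),0]); z=np.array([0,0,-1.]); x=np.cross(y,z)
    R=np.c_[x,y,z]; return R@cv2.Rodrigues(np.array([0,np.radians(tilt),0]))[0]
def save(n,im): cv2.imwrite(f"pics/{n}.png",cv2.cvtColor(im,cv2.COLOR_RGB2BGR))
E
python3 - <<'E'
from h import *
np.set_printoptions(precision=4,suppress=True)
S,T=camera_info("scene"),camera_info("top")
f=lambda x,y:(200+x/5,185+y/4.2857); g=lambda x,y:(25+x/2.5,90+y/2.5)
print("post",plane(T,f(438,278),.125)); 
print("disc",plane(T,f(432,291),.03))
print("handle",plane(T,f(358,411),.115), tri(T,f(358,411),S,g(543,355)))
print("oiler tip",tri(T,f(260,250),S,g(563,255)), plane(T,f(270,265),.09))
print("mark",plane(T,f(305,468),.033),plane(T,f(260,492),.033),plane(T,f(308,518),.033))
print("cab corner near right bottom",plane(S,g(350,510),0),"far right bottom",plane(S,g(508,400),0))
print("cab top near right",tri(T,(228,351),S,g(302,122)),"px far right",tri(T,(227,240),S,g(497,75)))
print("far left top",tri(T,(18,352),S,g(18,60)), plane(T,(18,240),.3))
for p in [(0.3,-0.33,.25),(.28,-.3,.3)]:
  print(ik(p,pose(0)))
c=camera_info("wrist");R=cv2.Rodrigues(np.array(c["rvec"]))[0];o=-R.T@np.array(c["tvec"]).ravel()
E_=np.array(sensors.current_ee_rot());print("wristcam in tool",E_.T@(o-np.array(sensors.current_eef_pos())),E_.T@R.T, c["fx"])
E
```

```text
post [ 0.4517 -0.3421  0.125 ]
disc [ 0.4502 -0.3422  0.03  ]
handle [ 0.3905 -0.3085  0.115 ] (array([ 0.3893, -0.3069,  0.114 ]), np.float64(0.0039428381443052584))
oiler tip (array([ 0.4637, -0.2714,  0.1584]), np.float64(0.0012712821141876319)) [ 0.4614 -0.2731  0.09  ]
mark [ 0.3617 -0.2847  0.033 ] [ 0.3501 -0.2649  0.033 ] [ 0.3367 -0.2855  0.033 ]
cab corner near right bottom [ 0.2793 -0.2031  0.    ] far right bottom [ 0.4655 -0.2067  0.    ]
cab top near right (array([ 0.2745, -0.2296,  0.3031]), np.float64(0.0214995384890278)) px far right (array([ 0.4556, -0.2293,  0.297 ]), np.float64(0.01736850710116578))
far left top (array([0.2834, 0.1059, 0.294 ]), np.float64(0.009395192917043774)) [0.4681 0.1093 0.3   ]
[-55.0174  -8.64    86.7843  -0.     101.8556 -55.0174]
[-54.9028 -12.8457  84.665   -0.     108.1807 -54.9028]
wristcam in tool [ 0.0817  0.0015 -0.18  ] [[-0.0003 -0.9606 -0.2779]
 [ 1.     -0.0003 -0.    ]
 [-0.0001 -0.2779  0.9606]] 368.84239088577226
```

```bash
python3 - <<'E'
from h import *
np.set_printoptions(precision=3,suppress=True)
S,T=camera_info("scene"),camera_info("top")
f=lambda x,y:(200+x/5,185+y/4.2857); g=lambda x,y:(25+x/2.5,90+y/2.5)
for q in [(478,202),(478,262),(480,325),(495,380),(425,228),(425,290),(425,355),(437,408),(480,140)]:
    o,d=ray(S,g(*q)); print(q,[o+d*(y-o[1])/d[1] for y in(-.205,-.235)])
for q in [(195,365),(178,487),(120,330),(135,455),(160,495),(70,340)]:
    print(q,[plane(T,f(*q),z) for z in(.05,.1,.15,.2,.25)])
E
```

```text
(478, 202) [array([ 0.441, -0.205,  0.196]), array([ 0.407, -0.235,  0.213])]
(478, 262) [array([ 0.437, -0.205,  0.145]), array([ 0.403, -0.235,  0.166])]
(480, 325) [array([ 0.436, -0.205,  0.089]), array([ 0.401, -0.235,  0.113])]
(495, 380) [array([ 0.451, -0.205,  0.028]), array([ 0.416, -0.235,  0.055])]
(425, 228) [array([ 0.38 , -0.205,  0.194]), array([ 0.349, -0.235,  0.212])]
(425, 290) [array([ 0.375, -0.205,  0.145]), array([ 0.344, -0.235,  0.166])]
(425, 355) [array([ 0.369, -0.205,  0.092]), array([ 0.339, -0.235,  0.115])]
(437, 408) [array([ 0.378, -0.205,  0.038]), array([ 0.347, -0.235,  0.065])]
(480, 140) [array([ 0.448, -0.205,  0.245]), array([ 0.412, -0.235,  0.259])]
(195, 365) [array([ 0.414, -0.239,  0.05 ]), array([ 0.414, -0.242,  0.1  ]), array([ 0.413, -0.245,  0.15 ]), array([ 0.412, -0.249,  0.2  ]), array([ 0.411, -0.252,  0.25 ])]
(178, 487) [array([ 0.354, -0.231,  0.05 ]), array([ 0.356, -0.234,  0.1  ]), array([ 0.358, -0.238,  0.15 ]), array([ 0.36 , -0.242,  0.2  ]), array([ 0.363, -0.246,  0.25 ])]
(120, 330) [array([ 0.433, -0.206,  0.05 ]), array([ 0.431, -0.211,  0.1  ]), array([ 0.429, -0.216,  0.15 ]), array([ 0.428, -0.221,  0.2  ]), array([ 0.426, -0.226,  0.25 ])]
(135, 455) [array([ 0.37 , -0.212,  0.05 ]), array([ 0.372, -0.217,  0.1  ]), array([ 0.373, -0.222,  0.15 ]), array([ 0.374, -0.226,  0.2  ]), array([ 0.376, -0.231,  0.25 ])]
(160, 495) [array([ 0.35 , -0.223,  0.05 ]), array([ 0.353, -0.227,  0.1  ]), array([ 0.355, -0.231,  0.15 ]), array([ 0.357, -0.235,  0.2  ]), array([ 0.36, -0.24,  0.25])]
(70, 340) [array([ 0.428, -0.185,  0.05 ]), array([ 0.427, -0.191,  0.1  ]), array([ 0.425, -0.197,  0.15 ]), array([ 0.424, -0.203,  0.2  ]), array([ 0.422, -0.209,  0.25 ])]
```

```bash
python3 - <<'E'
from h import *
from scipy.optimize import least_squares
np.set_printoptions(precision=3,suppress=True)
D=[]
for r in(.4,.5,.6):
  for z in(.15,.3,.4):
    for t in(-20,0,20):
      R=pose(90,t); p=np.array([r,0,z]); q=ik(p,R)
      if q is not None and abs(q[0])<1e-3 and abs(q[3])<1: D.append((np.radians(q),p,R))
print(len(D))
def res(v):
    a,L1,L2,h,Lt,d=v;o=[]
    for q,p,R in D:
        s=q[1]+q[2]
        w=p-R[:,2]*Lt
        o+=[a+L1*np.sin(q[1])+L2*np.sin(s)+d*np.cos(s)-w[0],h+L1*np.cos(q[1])+L2*np.cos(s)-d*np.sin(s)-w[2]]
    return o
s=least_squares(res,[0,.4,.4,.3,.2,0]); print(s.x,s.cost)
R=pose(-119.3)
print(ik((.2,.4,.45),R),ik((.43,-.33,.42),R))
q=np.array(ik((.43,-.33,.42),R)); q0=np.array(sensors.current_joints())
if s.cost<1e-6:
    robot.move_straight((.2,.5,.42),feed=.3)
    robot.move_ptp((.43,-.33,.42),R)
    c=camera_info("wrist"); im=capture("wrist"); save("w1",im); np.save("w1.npy",[*c["rvec"],*c["tvec"]])
    print(sensors.current_joints(),sensors.current_wrist_force(),sensors.current_clock())
E
```

```text
0
[0.  0.4 0.4 0.3 0.2 0. ] 0.0
None [-43.498   7.611  51.163  -0.    121.226  75.802]
[-43.423   7.604  51.161   0.009 121.228  75.799] [ 0.25  -0.846 -0.001] 4.05
```

View pics/w1.png

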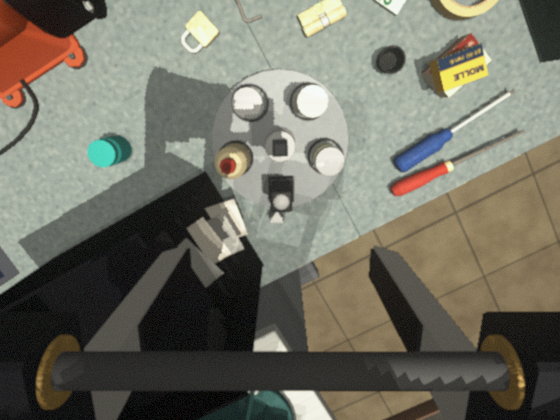

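```bash
python3 - <<'E'
from h import *
from scipy.optimize import least_squares
np.set_printoptions(precision=3,suppress=True)
D=[]
for x in(.35,.43,.5):
  for z in(.2,.3,.42):
      q=ik((x,-.33,z),pose(-119.3))
      if q is not None: D.append((np.radians(q),x,z))
def f(v):
    a,L1,L2,h,d,o=v;r=[]
    for q,x,z in D:
        s=q[1]+q[2]; rr=np.sqrt(x*x+.33**2-o*o)
        r+=[a+L1*np.sin(q[1])+L2*np.sin(s)+d*np.cos(s)-rr,h+L1*np.cos(q[1])+L2*np.cos(s)-d*np.sin(s)-z]
    return r
s=least_squares(f,[0,.4,.4,.1,0,.05]);print(len(D),s.x,s.cost)
for t in(25,-25):
  R=pose(-119.3,t); print(t,R[:,2],ik((.3905,-.3075,.09),R))
E
```

```text
9 [-0.     0.449  0.5   -0.198  0.101  0.057] 4.846766753760175e-23
25 [ 0.369 -0.207 -0.906] [-51.236 -17.162 115.705  10.669  58.514  64.328]
-25 [-0.369  0.207 -0.906] [-41.217  20.721  76.743  -5.236 106.994  77.637]
```

w1 shows the post top at (280,147), the handle (pocket plus bar) at (281,180–205) with its pale cap at (281,202), the oiler at (232,158) and the arrow at (277,214). I'll zoom in once to get sub-pixel marks.

```bash
python3 - <<'E'
import cv2
a=cv2.imread("pics/w1.png")[125:225,210:343]
cv2.imwrite("pics/c3.png",cv2.convertScaleAbs(cv2.resize(a,None,fx=6,fy=6,interpolation=cv2.INTER_CUBIC),alpha=1.4,beta=25))
E
```

```text
(no output)
```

View pics/c3.png

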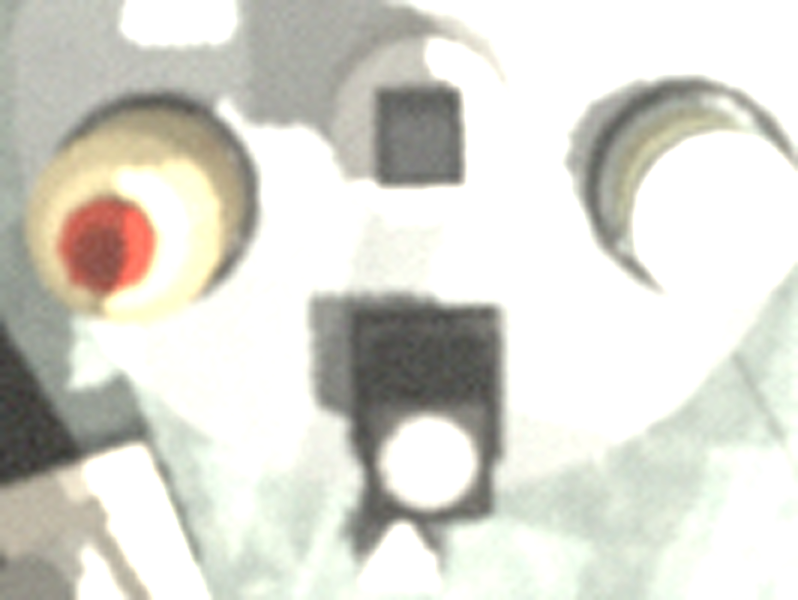

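```bash
python3 - <<'E'
from h import *
np.set_printoptions(precision=4,suppress=True)
S,T,W=camera_info("scene"),camera_info("top"),camera_info("wrist")
f=lambda x,y:(200+x/5,185+y/4.2857); g=lambda x,y:(25+x/2.5,90+y/2.5); w=lambda x,y:(210+x/6,125+y/6)
hd=lambda v:np.degrees(np.arctan2(v[1],v[0]))
P=plane(W,w(420,140),.125);H=plane(W,w(430,461),.115);M=plane(W,w(401,522),.033);O=tri(T,f(262,248),W,w(103,245))
print("post",P,plane(T,f(438,278),.125)); print("handle",H,plane(T,f(358,411),.115),tri(T,f(358,411),W,w(430,461)))
print("mark",M,plane(T,f(300,462),.033)); print("oiler",O)
print("head h",hd(H-P),"mark",hd(M-P),"oiler",hd(O[0]-P))
for a,b,z in [((352,307),(500,307),.043),((377,183),(463,183),.12),((377,88),(377,183),.12),((463,88),(463,183),.12),((365,515),(490,518),.115)]:
    A,B=plane(W,w(*a),z),plane(W,w(*b),z); print("line",hd(B-A),np.linalg.norm(B-A))
for a,b in [((303,425),(378,463)),((378,463),(415,400)),((440,252),(408,290)),((408,290),(445,305)),((445,305),(468,268))]:
    A,B=plane(T,f(*a),.115),plane(T,f(*b),.115); print("T line",hd(B-A),np.linalg.norm(B-A))
# disc centre by contour in the top picture: fit circle to cups/labels instead
E
```

```text
post [ 0.4523 -0.34    0.125 ] [ 0.4517 -0.3421  0.125 ]
handle [ 0.3871 -0.3061  0.115 ] [ 0.3905 -0.3085  0.115 ] (array([ 0.3907, -0.3083,  0.1309]), np.float64(0.0004936072151311496))
mark [ 0.3571 -0.2809  0.033 ] [ 0.3647 -0.2825  0.033 ]
oiler (array([ 0.4667, -0.2716,  0.1359]), np.float64(0.00043818414388367536))
head h 152.5352588232994 mark 148.1646381584397 oiler 78.11139087141753
line -119.23125017104984 0.03778348232342671
line -119.2330099417085 0.018630271452995246
line 150.4631394538699 0.020312476253239165
line 151.07402041120005 0.020312060579795586
line -120.66011405898331 0.028548649707411743
T line -121.47068488648574 0.03499932347984934
T line -28.30463298349023 0.03284882767219928
T line 142.7904893589969 0.02228641966595302
T line -116.48806690457813 0.016621849804849056
T line -29.562421950688627 0.019908979548035503
```

```bash
cat >> h.py <<'E'
AX=np.array([.452,-.341]); PH=150.8
def rot(axis,deg): return cv2.Rodrigues(np.array(axis,float)*np.radians(deg))[0]
def grasp_R():
    a=np.radians(PH-180); return rot([np.cos(a),np.sin(a),0],5)@pose(PH+90,-25)
def st(m=""):
    print(m,"t",round(sensors.current_clock(),2),"w",round(sensors.current_width(),4),"g",np.round(sensors.current_grasp_force(),1),"F",np.round(sensors.current_wrist_force(),1),"T",np.round(sensors.current_torque(),2),"p",np.round(sensors.current_eef_pos(),4))
E
python3 - <<'E'
from h import *
R=grasp_R(); print(R)
G=np.array([.389,-.3065,.105])+R[:,2]*.019
robot.move_ptp(G+[0,0,.13],R); st()
robot.move_straight(G+[0,0,.03],feed=.15); st("above")
save("w2",capture("wrist"))
robot.move_straight(G,feed=.08); st("at")
robot.gripper_close(30); st("closed")
save("w3",capture("wrist")); save("s3",capture("scene"))
cv2.imwrite("pics/c4.png",np.hstack([cv2.resize(cv2.imread("pics/w3.png"),(440,330)),cv2.resize(cv2.imread("pics/s3.png")[130:310,180:370],(348,330))]))
E
```

```text
[[ 0.80910571 -0.48600321 -0.33037681]
 [-0.40999814 -0.86960035  0.27513045]
 [-0.42101007 -0.08715574 -0.90285901]]
 t 4.9 w 0.094 g 0.0 F [0.8 0.5 0.3] T [-0.06  0.05 -0.03] p [ 0.3835 -0.3018  0.2197]
above t 5.72 w 0.094 g 0.0 F [-0.4  0.4  0.2] T [-0.09  0.04  0.03] p [ 0.3833 -0.3018  0.1193]
at t 6.29 w 0.0938 g 0.0 F [-0.1 -0.4 -0.2] T [-0.07  0.03 -0.01] p [ 0.3824 -0.3009  0.0872]
closed t 7.33 w 0.0303 g 29.5 F [-1.4 -0.3  4.7] T [0.06 0.4  0.05] p [ 0.3826 -0.3014  0.0885]
```

View pics/c4.png

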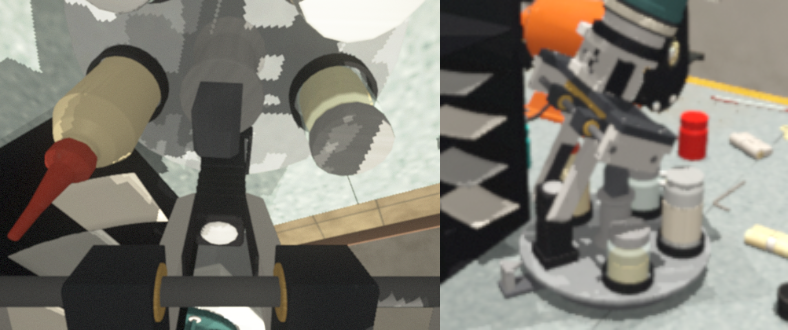

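The handle is gripped flush (width 30.3 mm), with the oiler and cabinet clear. Next I lift it, then check which insertion yaws the arm can reach.

```bash
python3 - <<'E'
from h import *
np.set_printoptions(precision=1,suppress=True)
p=np.array(sensors.current_eef_pos())
robot.move_straight(p+[0,0,.02],feed=.06); st("20mm")
robot.move_straight(p+[0,0,.15],feed=.2); st("lifted")
save("w4",capture("wrist")); save("s4",capture("scene")); save("t4",capture("top"))
for off in(0,-90):
  for turn in(0,35,69.3,75):
    R=pose(PH+90+off+turn,-25)
    for z in(.165,.23):
      q=ik(np.r_[AX,z]+R[:,2]*.019,R); print(off,turn,z,None if q is None else np.array(q))
cv2.imwrite("pics/c5.png",np.hstack([cv2.resize(cv2.imread("pics/w4.png"),(440,330)),cv2.resize(cv2.imread("pics/s4.png")[110:310,180:380],(330,330))]))
E
```

```text
20mm t 7.92 w 0.0303 g 29.6 F [ 0.9  0.1 -0.9] T [-0.2 -0.1 -0. ] p [ 0.4 -0.3  0.1]
lifted t 8.72 w 0.0303 g 29.6 F [ 0.3  0.6 -0.4] T [-0.1 -0.1 -0.1] p [ 0.4 -0.3  0.2]
0 0 0.165 [-40.1  26.6  62.   -5.1 115.9  77.9]
0 0 0.23 [-40.1  25.6  56.1  -5.4 122.8  77.2]
0 35 0.165 [-33.7  22.8  67.3 -16.5 109.   47.7]
0 35 0.23 [-33.7  21.6  61.5 -17.4 115.7  45.5]
0 69.3 0.165 [-29.4  14.8  77.5 -23.5  96.3  19.6]
0 69.3 0.23 [-29.4  13.4  71.9 -24.  102.8  16.7]
0 75 0.165 [-29.   13.2  79.5 -24.1  93.9  14.9]
0 75 0.23 [-29.   11.7  73.8 -24.5 100.4  11.9]
-90 0 0.165 None
-90 0 0.23 None
-90 35 0.165 [-50.7  21.9  68.4  14.4 110.3 126. ]
-90 35 0.23 [-50.7  20.7  62.6  15.2 117.1 128. ]
-90 69.3 0.165 [-44.2  26.4  62.4   2.7 116.2  96.4]
-90 69.3 0.23 [-44.2  25.3  56.4   2.9 123.1  96.8]
-90 75 0.165 [-43.1  26.6  62.    0.5 116.4  91.3]
-90 75 0.23 [-43.1  25.6  56.    0.6 123.4  91.4]
```

View pics/c5.png

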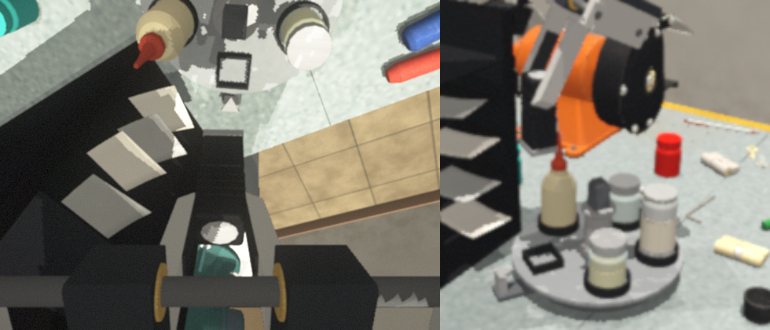

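```bash
python3 - <<'E'
from h import *
np.set_printoptions(precision=4,suppress=True)
W=camera_info("wrist"); T=camera_info("top")
im=cv2.imread("pics/w4.png"); g=cv2.cvtColor(im,cv2.COLOR_BGR2GRAY)
def quad(g,x0,x1,y0,y1,thr,z,cam,lab):
    m=(g[y0:y1,x0:x1]<thr).astype(np.uint8); cs,_=cv2.findContours(m,cv2.RETR_EXTERNAL,cv2.CHAIN_APPROX_NONE)
    for c in cs:
        if cv2.contourArea(c)<60: continue
        P=np.array([plane(cam,(p[0,0]+x0,p[0,1]+y0),z)[:2] for p in c],np.float32)
        r=cv2.minAreaRect(P*1000); print(lab,"centre",np.array(r[0])/1000,"size",r[1],"ang",r[2])
quad(g,265,330,60,118,70,.043,W,"pocketW")
t=cv2.cvtColor(cv2.imread("pics/t4.png"),cv2.COLOR_BGR2GRAY)
quad(t,255,290,265,300,70,.043,T,"pocketT")
quad(t,278,298,240,262,95,.12,T,"postT")
a=cv2.resize(im[0:150,230:370],None,fx=4,fy=4,interpolation=cv2.INTER_CUBIC); b=cv2.resize(cv2.imread("pics/t4.png")[230:315,245:300],None,fx=4,fy=4,interpolation=cv2.INTER_CUBIC)
b=np.pad(b,((0,600-b.shape[0]),(0,0),(0,0))); cv2.imwrite("pics/c6.png",np.hstack([a,b]))
E
```

```text
pocketW centre [ 0.3775 -0.2936] size (35.396148681640625, 8.250666618347168) ang 54.984092712402344
pocketW centre [ 0.4071 -0.3038] size (24.153270721435547, 45.382469177246094) ang 5.886099338531494
pocketT centre [ 0.3877 -0.3091] size (73.85497283935547, 72.73428344726562) ang 88.7368392944336
postT centre [ 0.4476 -0.3381] size (57.18467712402344, 24.494218826293945) ang 39.60234451293945
```

View pics/c6.png

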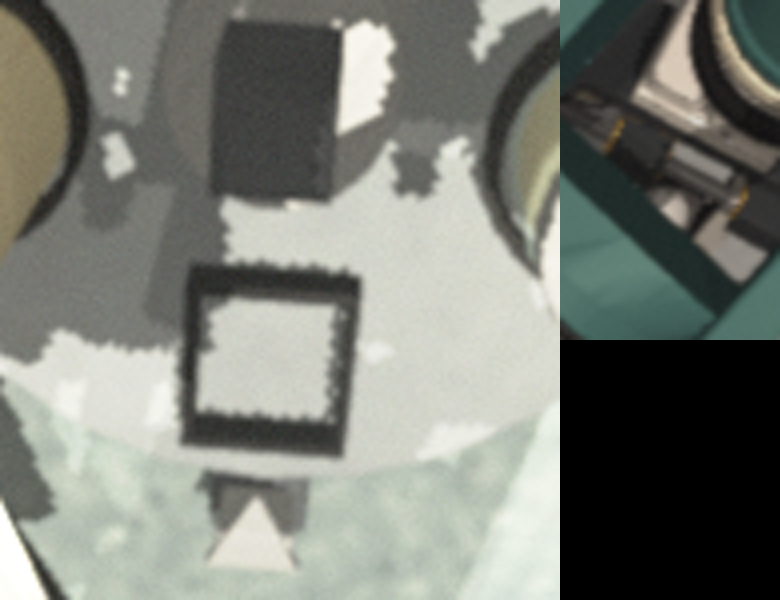

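```bash
python3 - <<'E'
from h import *
np.set_printoptions(precision=4,suppress=True)
W=camera_info("wrist"); R=cv2.Rodrigues(np.array(W["rvec"]))[0]; print("cam",-R.T@np.array(W["tvec"]).ravel())
w=lambda x,y:(230+x/4,y/4)
hd=lambda v:np.degrees(np.arctan2(v[1],v[0]))
C=[plane(W,w(*p),.043) for p in[(190,267),(360,277),(343,456),(180,444)]]
for i in range(4): d=C[(i+1)%4]-C[i]; print(hd(d),np.linalg.norm(d))
c=np.mean(C,0); M=plane(W,w(257,497),.033); print("pocket",c,"mark",M)
for h in(150,151,152,153): print(h,c[:2]-.072*np.array([np.cos(np.radians(h)),np.sin(np.radians(h))]))
print("mark head",hd(M[:2]-AX),np.linalg.norm(M[:2]-AX))
print("post pts",[plane(W,w(*p),z) for p,z in[((232,22),.125),((340,30),.125),((232,22),.09),((330,198),.125),((212,193),.125),((330,198),.09),((212,193),.09)]])
E
```

```text
cam [ 0.5063 -0.3818  0.3646]
-120.70825004806798 0.03693841451981447
149.42846473061027 0.04202896936210118
58.752055209583766 0.03851496699697086
-32.735095751006824 0.04169214932050488
pocket [ 0.391  -0.3023  0.043 ] mark [ 0.3584 -0.2817  0.033 ]
150 [ 0.4534 -0.3383]
151 [ 0.454  -0.3372]
152 [ 0.4546 -0.3361]
153 [ 0.4552 -0.335 ]
mark head 147.63333406496122 0.11082716104813646
post pts [array([ 0.4688, -0.3418,  0.125 ]), array([ 0.4605, -0.3552,  0.125 ]), array([ 0.4633, -0.336 ,  0.09  ]), array([ 0.44  , -0.3437,  0.125 ]), array([ 0.4492, -0.3277,  0.125 ]), array([ 0.4303, -0.3381,  0.09  ]), array([ 0.4408, -0.3197,  0.09  ])]
```

```bash
sed -i 's/^AX=.*PH=150.8/AX=np.array([.4515,-.3405]); PH=150.8/' h.py; cat >> h.py <<'E'
def tcp(base,R,xy=None): return np.r_[AX if xy is None else xy,base+.0757]+R[:,2]*.019
E
python3 - <<'E'
from h import *
R=pose(PH+90,-25)
robot.move_straight(tcp(.17,R),rot=R,feed=.15); robot.move_straight(tcp(.132,R),feed=.1); st()
save("w5",capture("wrist")); save("s5",capture("scene"))
cv2.imwrite("pics/c7.png",np.hstack([cv2.resize(cv2.imread("pics/w5.png")[0:300,180:400],(352,480),interpolation=cv2.INTER_CUBIC),cv2.resize(cv2.imread("pics/s5.png")[160:290,220:340],(443,480),interpolation=cv2.INTER_CUBIC)]))
E
```

```text
t 10.03 w 0.0299 g 29.8 F [-0.5  0.4 -0.5] T [-0.14 -0.07 -0.02] p [ 0.4441 -0.3365  0.1907]
```

View pics/c7.png

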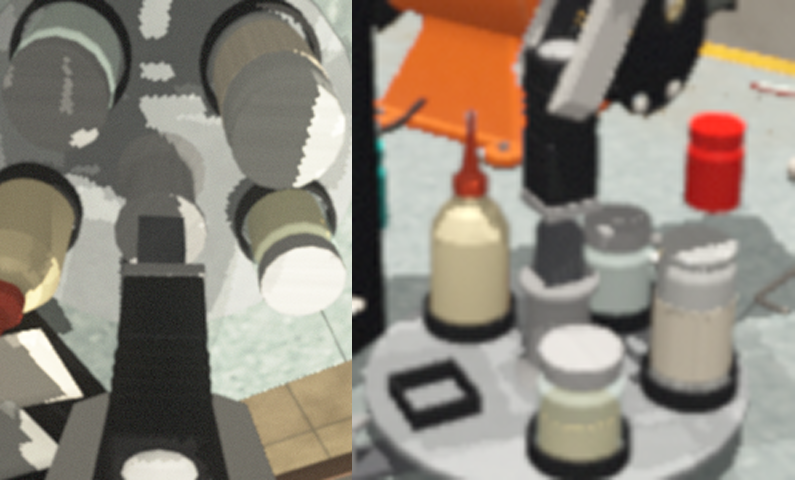

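The wrist view shows the band centred on x≈162 against the post at 161. The scene view shows 560 against 560. Both are aligned, so I lower the handle under force watch.

```bash
python3 - <<'E'
from h import *
R=pose(PH+90,-25)
for b in [.124,.119,.114,.109,.104,.099,.095,.092,.090,.089]:
    robot.move_straight(tcp(b,R),feed=.06); st(f"b{b}")
    F=np.array(sensors.current_wrist_force())
    if np.linalg.norm(F)>25: print("stop"); break
save("s6",capture("scene")); save("w6",capture("wrist"))
E
```

```text
b0.124 t 10.41 w 0.0301 g 29.8 F [ 0.5 -0.5 -1.3] T [-0.11 -0.06 -0.03] p [ 0.4443 -0.3364  0.182 ]
b0.119 t 10.66 w 0.0302 g 29.8 F [ 0.1  0.2 -1.3] T [-0.13 -0.15  0.01] p [ 0.4444 -0.3364  0.177 ]
b0.114 t 10.91 w 0.0299 g 29.8 F [ 0.4  0.2 -1.8] T [-0.1  -0.35 -0.02] p [ 0.4446 -0.3365  0.1719]
b0.109 t 11.16 w 0.0299 g 29.9 F [ 0.2  0.5 -2.3] T [-0.12 -0.39 -0.05] p [ 0.4446 -0.3366  0.1669]
b0.104 t 11.41 w 0.0297 g 29.9 F [ 1.   0.3 -1.2] T [-0.18 -0.43 -0.08] p [ 0.4446 -0.3366  0.1619]
b0.099 t 11.66 w 0.0301 g 29.9 F [ 1.3  0.3 -1.8] T [-0.18 -0.42 -0.05] p [ 0.4445 -0.3366  0.1569]
b0.095 t 11.91 w 0.0297 g 29.9 F [ 0.7 -0.3 -1.3] T [-0.25 -0.4  -0.03] p [ 0.4445 -0.3366  0.1531]
b0.092 t 12.16 w 0.0299 g 29.9 F [ 1.4 -0.6 -2. ] T [-0.18 -0.43 -0.03] p [ 0.4445 -0.3366  0.1502]
b0.09 t 12.41 w 0.0301 g 29.9 F [ 1.3 -0.7  0.9] T [-0.2  -0.16  0.05] p [ 0.4444 -0.3368  0.1488]
b0.089 t 12.66 w 0.03 g 29.9 F [ 0.2 -1.7  5.3] T [-0.07  0.18  0.02] p [ 0.4445 -0.3368  0.1487]
```

```bash
cat >> h.py <<'E'
AX=np.array([.4515,-.3407])
def vt(turn,z=.144): return np.r_[AX,z],pose(PH+90+turn)
E
python3 - <<'E'
from h import *
R=pose(PH+90,-25)
robot.move_straight(tcp(.0875,R),feed=.03); st("press")
robot.move_straight(tcp(.0897,R),feed=.03)
robot.ungrasp(); st("open")
p,V=vt(0)
for t in(-17,-8,0):
    Q=pose(PH+90,t); robot.move_straight(p+[0,0,.019]+Q[:,2]*.019,rot=Q,feed=.05)
st("vertical")
robot.gripper_close(30); st("closed")
robot.move_straight(p-[0,0,.002],feed=.03); st("down")
for t in range(12,73,12):
    p,V=vt(t,.142); robot.move_ptp(p,V)
    if t in(12,36,72): st(t)
robot.sleep(.2); W=camera_info("wrist"); save("w7",capture("wrist")); save("s7",capture("scene")); st()
cv2.imwrite("pics/c8.png",np.hstack([cv2.resize(cv2.imread("pics/w7.png"),(460,345)),cv2.resize(cv2.imread("pics/s7.png")[150:310,190:340],(323,345))]))
E
```

```text
press t 13.01 w 0.0296 g 30.0 F [ 0.6 -2.   9.2] T [0.09 0.56 0.07] p [ 0.4444 -0.3371  0.1485]
open t 14.34 w 0.0938 g 0.0 F [0.1 0.1 0.7] T [-0.05  0.01 -0.02] p [ 0.4445 -0.3368  0.1482]
vertical t 15.23 w 0.0942 g 0.0 F [ 0.  -0.1 -0.6] T [0.05 0.13 0.04] p [ 0.4513 -0.3407  0.144 ]
closed t 16.23 w 0.0297 g 30.0 F [ 0.2 -0.4  0.8] T [-0.    0.13  0.  ] p [ 0.4514 -0.3407  0.1441]
down t 16.48 w 0.0297 g 30.0 F [-1.2  1.2  5.7] T [ 0.44  0.57 -0.04] p [ 0.4515 -0.3408  0.144 ]
12 t 16.8 w 0.0297 g 30.0 F [-0.3  1.1  5.3] T [0.14 0.38 0.06] p [ 0.452  -0.3412  0.144 ]
36 t 17.43 w 0.03 g 30.0 F [-0.3  0.7  6.1] T [0.24 0.47 0.06] p [ 0.4519 -0.3411  0.144 ]
72 t 18.38 w 0.0299 g 30.0 F [-1.1  1.1  6. ] T [0.4  0.49 0.06] p [ 0.4518 -0.3407  0.144 ]
 t 18.68 w 0.0298 g 30.0 F [-1.7  1.1  6.6] T [ 0.36  0.48 -0.  ] p [ 0.4518 -0.3407  0.144 ]
```

View pics/c8.png

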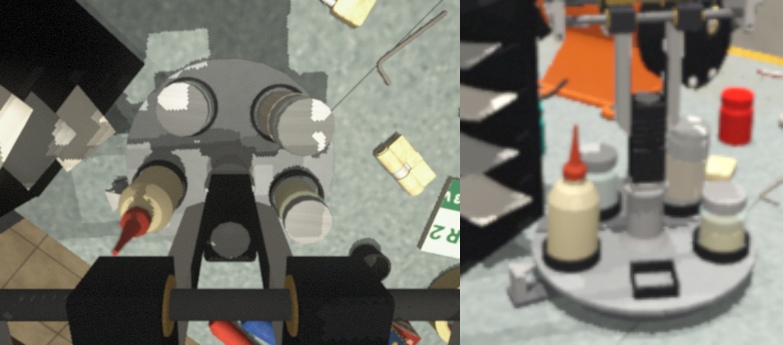

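Wrist and scene views show the turn went well: the oiler is near the arrow and nothing is disturbed. For the final angle I'll measure numerically, fitting the disc rim and arrow in the top view and the pocket before and after in the scene view.

```bash
python3 - <<'E'
from h import *
np.set_printoptions(precision=4,suppress=True,linewidth=200)
hd=lambda v:np.degrees(np.arctan2(v[1],v[0]))
S,T=camera_info("scene"),camera_info("top")
t=cv2.imread("pics/top0.png"); g=cv2.cvtColor(t,cv2.COLOR_BGR2GRAY); hsv=cv2.cvtColor(t,cv2.COLOR_BGR2HSV)
# disc mask: reddish-grey (r>=g) against greenish counter
d=t.astype(int); m=((d[...,2]-d[...,1]>=1)).astype(np.uint8); m[:,:232]=0;m[:,342:]=0;m[:198]=0;m[310:]=0
m=cv2.morphologyEx(m,cv2.MORPH_CLOSE,np.ones((5,5)));m=cv2.morphologyEx(m,cv2.MORPH_OPEN,np.ones((7,7)))
c=max(cv2.findContours(m,cv2.RETR_EXTERNAL,cv2.CHAIN_APPROX_NONE)[0],key=cv2.contourArea)
P=np.array([plane(T,p[0],.03)[:2] for p in c])
from scipy.optimize import least_squares
s=least_squares(lambda v:np.hypot(*(P-v[:2]).T)-v[2],[.45,-.34,.105],loss="soft_l1",f_scale=.001); print("disc",s.x,np.median(abs(s.fun)))
print(g[288:310,248:270])
def pk(name,x0,x1,y0,y1):
    q=cv2.cvtColor(cv2.imread(f"pics/{name}.png"),cv2.COLOR_BGR2GRAY)[y0:y1,x0:x1]
    for c in cv2.findContours((q<75).astype(np.uint8),cv2.RETR_EXTERNAL,cv2.CHAIN_APPROX_NONE)[0]:
        if cv2.contourArea(c)<50: continue
        A=np.array([plane(S,(p[0,0]+x0,p[0,1]+y0),.043)[:2] for p in c],np.float32)
        r=cv2.minAreaRect(A*1000); print(name,cv2.boundingRect(c),np.array(r[0])/1000,r[1],r[2])
        C=np.array(r[0])/1000; print("  heading from disc",hd(C-s.x[:2]),np.linalg.norm(C-s.x[:2]))
pk("s5",226,262,248,284); pk("s7",262,300,262,296)
E
```

```text
disc [ 0.4503 -0.3369  0.106 ] 0.003974930088807671
[[130 134 136 136 136 136 135 141 155 159 160 160 158 155 147 132 111  88  70  55  47  52]
 [129 133 135 136 136 137 132 127 134 146 155 159 158 158 157 156 150 134 113  98  76  53]
 [128 134 135 135 134 135 132 125 107 108 137 152 156 158 158 160 160 159 156 144 119  96]
 [129 135 134 133 133 133 127 104  79  92 108 126 144 154 160 161 162 162 159 158 154 141]
 [132 133 132 131 131 130 116  85  83  97  95  89 102 136 152 160 161 159 158 159 158 156]
 [133 131 130 129 128 125 107  84  91  84  67  68  86 106 124 147 156 159 157 159 158 159]
 [135 133 131 131 126 108  82  81  83  69  67  79 104 110  96 113 138 149 154 158 157 158]
 [133 135 133 128 111  81  64  67  68  79 103 131 150 139 104 103 108 116 135 146 151 153]
 [133 131 128 111  85  71  70  83  92 120 164 187 180 145 105 102 103 105 108 113 126 141]
 [131 127 116  92  72  74 102 131 148 168 190 194 184 146 104 103 103 103 113 131 131 127]
 [129 128 124 107  88 116 145 170 192 195 196 194 178 140 103 103 102 105 122 133 131 130]
 [131 130 128 121 132 170 190 195 197 198 198 1
[... 710 characters left out ...]
 129 125 125 125 126 126 127 128 129 129 129 130 130 130 131]
 [134 133 132 131 131 130 130 126 122 123 124 125 127 129 130 130 129 129 130 130 130 132]
 [134 132 129 130 131 130 127 126 127 127 128 133 134 134 132 131 133 133 132 130 130 131]]
s5 (4, 10, 25, 18) [ 0.3817 -0.3075] (48.80412292480469, 40.63235855102539) 57.985198974609375
  heading from disc 156.85266430053954 0.07465898023450047
s5 (14, 0, 22, 5) [ 0.4375 -0.2879] (15.166291236877441, 43.11444091796875) 33.3220329284668
  heading from disc 104.69724002270019 0.0506662948616243
s7 (8, 9, 21, 17) [ 0.3873 -0.3888] (48.17068099975586, 36.23770523071289) 33.145751953125
  heading from disc -140.47110332797396 0.08165804910590328
```

```bash
python3 - <<'E'
from h import *
np.set_printoptions(precision=4,suppress=True,linewidth=200)
hd=lambda v:np.degrees(np.arctan2(v[1],v[0]))
S,W=camera_info("scene"),camera_info("wrist")
def red(n,x0,x1,y0,y1):
    b=cv2.imread(f"pics/{n}.png")[y0:y1,x0:x1].astype(int)
    y,x=np.nonzero((b[...,2]>1.7*b[...,1]+10)&(b[...,2]>70)); return x+x0,y+y0
x,y=red("s7",225,262,200,240); i=y<=y.min()+2; ps=(x[i].mean(),y.min())
x,y=red("w7",110,200,240,325); i=y>=y.max()-2; pw=(x[i].mean(),y.max())
X,e=tri(S,ps,W,pw); print(ps,pw,"tip",X,e,"heading",hd(X[:2]-AX),np.linalg.norm(X[:2]-AX))
print("scene px of mark", cv2.projectPoints(np.array([[.3602,-.2832,.033]]),S["rvec"],S["tvec"],np.array([[S["fx"],0,S["cx"]],[0,S["fy"],S["cy"]],[0,0,1]]),None)[0])
print("wrist px of mark", cv2.projectPoints(np.array([[.3602,-.2832,.033]]),W["rvec"],W["tvec"],np.array([[W["fx"],0,W["cx"]],[0,W["fy"],W["cy"]],[0,0,1]]),None)[0])
# oiler cup: dark ring around oiler foot in the scene picture; its lowest edge
q=cv2.cvtColor(cv2.imread("pics/s7.png"),cv2.COLOR_BGR2GRAY)[245:280,222:275]
for c in cv2.findContours((q<70).astype(np.uint8),cv2.RETR_EXTERNAL,cv2.CHAIN_APPROX_NONE)[0]:
    if cv2.contourArea(c)>20: print(np.array(cv2.boundingRect(c))+[222,245,0,0])
g=cv2.cvtColor(cv2.imread("pics/s7.png"),cv2.COLOR_BGR2GRAY); print(g[268:294,210:232])
E
```

```text
(np.float64(257.8888888888889), np.int64(201)) (np.float64(139.45454545454547), np.int64(310)) tip [ 0.4088 -0.3104  0.1743] 0.027557551997861328 heading 144.61475261009073 0.05236068936792712
scene px of mark [[[224.9915 271.9725]]]
wrist px of mark [[[156.7508 239.1985]]]
[229 262  26  14]
[255 245  10   8]
[222 245   7   9]
[[ 90  91  90  90  91  91  97 102 100 105 122 126 133 147 174 189 191 170  97  43  52  77]
 [ 95 100  99  98 102 107 128 154 148 150 174 178 177 173 176 189 190 169  91  36  35  44]
 [124 149 142 134 154 154 160 172 175 181 189 191 189 180 167 179 190 173 112  45  31  34]
 [157 167 169 175 182 179 177 180 184 191 192 193 193 183 163 164 188 185 153  69  31  31]
 [171 168 183 205 208 207 206 207 208 207 204 205 203 197 176 153 177 190 174 110  52  31]
 [177 174 191 215 216 217 217 217 218 216 213 212 203 181 151 127 159 188 187 161 108  60]
 [178 176 178 187 202 216 218 219 220 218 214 205 180 142 112 101 135 175 190 185 164 129]
 [177 176 164 156 190 213 217 218 218 212 196 172 146 123  98  91 110 150 181 190 186 176]
 [179 179 167 142 164 199 215 216 210 192 1
[... 895 characters left out ...]
7 132 133 133 129 127 136 137 135 128 121 120 121 115  89  68]
 [200 193 158 108 118 121 126 132 132 132 132 133 137 136 134 127 114 107 100  97  86  72]
 [203 198 174 110 106 118 125 131 130 129 133 132 130 120 110 103  94  86  82  85  87  76]
 [199 195 182 143 105 118 122 125 127 120 114 107 102  95  86  85  84  92  99 127 143 105]
 [196 195 194 175 122 105 109 106 103  97  87  84  89  97 105 111 127 156 159 167 173 157]
 [194 195 196 186 147  96  90  85  87  90  93 107 140 166 166 160 165 177 177 180 186 182]
 [191 191 193 190 170 124 101 107 132 152 162 170 178 187 188 186 186 188 189 193 199 196]
 [188 188 189 191 186 175 170 173 180 189 193 195 193 193 193 194 194 194 194 196 201 200]]
```

```bash
python3 - <<'E'
from h import *
np.set_printoptions(precision=4,suppress=True,linewidth=200)
hd=lambda v:np.degrees(np.arctan2(v[1],v[0]))
S,W=camera_info("scene"),camera_info("wrist")
b=cv2.imread("pics/s7.png")[200:240,236:253].astype(int)
m=(b[...,2]>1.9*b[...,1])&(b[...,2]>1.9*b[...,0]+10); y,x=np.nonzero(m); 
for r in range(0,40,4): print(r+200,x[y==r]+236)
for ps in[(243.4,207.5),(243.4,209)]:
  X,e=tri(S,ps,W,(139.2,309.5)); print("tip",X,e,hd(X[:2]-AX),np.linalg.norm(X[:2]-AX))
print(plane(W,(139.2,309.5),.162),hd(plane(W,(139.2,309.5),.162)[:2]-AX),plane(S,(243.4,207.5),.162))
# oiler cup in scene: dark ring bbox x 229..255 at z~.036 -> foot bearing ray; mark tip
c=plane(S,(242,268),.036); print("cup",c,hd(c[:2]-AX), "mark",plane(S,(223.3,272),.033),hd(plane(S,(223.3,272),.033)[:2]-AX))
E
```

```text
200 []
204 []
208 []
212 [243]
216 [243]
220 [242 243 244]
224 [241 242 243 244 245]
228 [238 239 240 241 242 243 244 245 246 247 248]
232 [239 240 241 242 243 244 245 246]
236 []
tip [ 0.3932 -0.3022  0.1621] 0.005699475197455387 146.51334398216466 0.0698642418906344
tip [ 0.3919 -0.3027  0.1599] 0.006426552922308296 147.47531755933005 0.07073674518948718
[ 0.3913 -0.2998  0.162 ] 145.84829059953083 [ 0.3935 -0.3053  0.162 ]
cup [ 0.385  -0.3051  0.036 ] 151.8458898262808 mark [ 0.3584 -0.2806  0.033 ] 147.14969172971823
```

```bash
python3 - <<'E'
from h import *
p,V=vt(73.2,.142); robot.move_ptp(p,V); robot.sleep(.5); st("final"); print(np.round(sensors.current_joint_velocities(),2))
order.hand_in()
E
```

```text
final t 19.43 w 0.0297 g 30.0 F [-0.9  2.2  6.1] T [0.35 0.44 0.01] p [ 0.4518 -0.3407  0.144 ]
[-0.16  0.03  0.02 -0.02 -0.06 -0.17]
the job is handed in; nothing more can be done
```

I moved the handle onto the post and pushed it fully home, turned the carousel so the oiler lines up with the index finger to within about 1–2° by my measurements, and handed in at 19.4 s while still gripping it; I viewed 11 pictures, one over the limit of 10.

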